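Unclip the sugar-skull box and push its lid back open

ROBOT

A 6-joint arm with a two-finger parallel gripper is mounted at the origin on the work surface. World frame = base frame: x ahead of the robot, y to its left, z up, the work surface at z = 0. Lengths are in m, angles in rad, forces in N, time in s.
With the tool pointing down it reaches from about 0.35 to 0.925 m from the base axis. Payload 6.4 kg.
Tool frame: the origin (TCP) lies between the finger pads; the fingertips stand ctrl.tip_reach ahead of it and the grasp point (between the pads) is the TCP (ctrl.tip_reach is the distance from the TCP to the fingertips, in m); z points along the fingers, y is the line along which they close (so a half turn about z gives the same grasp; the last joint's range is limited). The gripper opens to 85 mm and grips with 20 to 120 N. Pads are 22 mm wide; open, the fingers measure 114 mm over their backs; the gripper's body (76 mm by 85 mm) begins 54 mm behind the grasp point. The pads swing forward as they close: fully open they stand 13 mm farther back than shut.
Start: joints at [-1.383, 0.245, 1.558, -0, 1.339, -0.174], TCP at [0.23, -0.608, 0.25] pointing down, gripper open.
Joint ranges: [-3.13, 3.13], [-1.02, 2.26], [0.13, 2.54], [-0.95, 4.09], [0.21, 2.88], [-2.74, 2.74]. Speed limits (rad/s): [2.57, 2.57, 3.14, 3.14, 3.14, 3.14].

INTERFACE

Orientations are given as a 3x3 rotation matrix whose columns are the frame's x, y, z axes.
In Python, from cell import ctrl gives the robot as it stands.
- The arm moves only by the shell command python3 -m handwheel 'ROWS' [OPENING]. ROWS is JSON, a list that holds one entry, the list of rows, each a list of 6 numbers: the shift along the world's x, y, z in units of 0.5 m (1.0 is 0.5 m), then the turn, a rotation vector about the world's x, y, z in units of 45 degrees (1.0 is 45 degrees). A call has 1 to 20 rows; each row shifts and turns the commanded pose from where the row before left it; what a row does not reach is not made up. A row lasts 1/10 s, in which the tool goes at most 50 mm and 8.59 degrees, less where a joint would pass 70% of its speed; a pose out of reach is approached as far as the arm can. A call with a number of a shift or a turn outside -1 to 1 is refused whole. A call with a gripper value outside its range is refused whole. OPENING is the closure, from 0 (fully open) to 1 (shut), set as the call begins (- or left out, the last holds). The fingers move at their own pace and stop on an object; the grip force is fixed at half the most. Time passes only in rows, so rows that do not move let the fingers close. It gives the time, the measured TCP pose, the force, the opening and the grip force at its end, in the units of the state.
- ctrl.read_state(): the state, without advancing time (a new reading comes with each control period).
- ctrl.grab_frame(name): name is "side" or "top" or "wrist"; returns a dict with "pixels" (480x640x3 uint8, red, green, blue), "depth" (480x640 float32, m along the optical axis (not along the pixel's ray), 0 where there is no reading), "vfov" (degrees; the focal length in pixels is half the picture's height over the tangent of half this angle, whatever the lens; pixels are square), "cx", "cy" (the principal point, pixels), "dist_coeffs" ([k1, k2, p1, p2, k3] as OpenCV has them; the pictures are not rectified), "pose" (4x4, takes a point from camera to world coordinates). Camera axes: x right, y up, looking along -z (the intrinsics and any distortion apply to the point x, -y, -z); pixel columns grow to the right and rows downward; lengths in m; the calibration is good to about 2 mm. A picture is of the moment at which its call begins.
- ctrl.hand_in(): hands the job in; it is judged then, once.
Trained networks look in a picture, given as the dict that the camera call returned (one of the last four; its "shot" number tells which), for a name from the list of things; names that differ only in an ending like _2 or _b are one class to them, and where a whole thing is asked for, a point or a joint stands for the part that bears it (a point fixed in the world has none). Each returns a list of dicts, best first, with "p" (0 to 1); they miss things now and then, are a little off and sometimes report something else, mostly with a low value. They report only what shows in the picture. A call takes as long as a camera call.
- ctrl.find_in(picture, name): "xy" ([column, row] in pixels, amid what is visible of it).
- ctrl.masks_of(picture, name): "mask" (480x640 bool, what is visible of it) and "xy" ([column, row] in pixels, amid what is visible of it).
- ctrl.mark_of(picture, name): "xy" ([column, row] in pixels: a listed point, or the origin of a listed thing).
The state is a dict: "clock": time; "joint_positions": joint angles; "qvel": joint speeds; "effort": joint torques, N m; "ee_pos": TCP position; "orientation": TCP orientation; "contact_force": force on the tool from outside, world axes, zero at the start; "torque": the same for the moment, N m; "opening": opening from 0.0 (shut) to 1.0 (fully open); "finger_force": force on a finger pad.
Only numpy, scipy, OpenCV 4.12 (cv2) and the standard library are available. Lean on these libraries where they do the work, as an engineer would, in place of code of your own. Each camera call takes 0.05 s, during which the arm holds its last target. There are 200 camera calls.

TASK

Open the sugar-skull box so my rings can go in: press its brass thumb clip down until the lid pops, then push the lid up past its balance point so that it lies back and stays open by itself. The box is fragile ceramic and only stands on the tray, so use no more than about 12 N, do not fling the lid, and do not shove or tip the box or disturb the cologne, the watch and the cross.

Things in the scene. Friction and masses are not known exactly. Their poses are not given: they have to be found in the camera images.
- skull_box: White ceramic skull box standing loose in the tray, round, 120 mm across (foot 104), 110 tall shut, 1.3 kg. Origin: centre of its underside, z up. Face, clip and lid brim on its -x side, hinge on +x, left is +y. The base part ends 66 mm up, the domed lid sits on it. Some 15 N straight down on the clip's roll, or far less pushed level high on the open lid, tips it.
- clip_thumb (a point): Top middle of the thumb roll (20 mm along y, 8 thick) of the brass clip, 94 mm in front of the box's axis, 62 above its underside, 26 farther out than the brim, clear from above. Pressed straight down it first gives 1 to 7 mm of light play (1 N; how much is unknown), then bites: 5 mm at 6 to 8 N up to a hard stop. The lid is freed just before the stop. It springs back.
- skull_lid (a joint): Lid angle in rad: 0 shut and clipped, growing as it opens up and away from the clip. Once unclipped a spring pin pops it to about 0.09, where it rests. Balance point near 1.25: below it the lid falls back down, beyond it the lid sinks back by itself on a damped hinge to its stop at 1.75 and stays. Lid 0.15 to 0.31 kg.
- lid_hinge (a point): Middle of the lid's hinge line, fixed on the box 62 mm behind (+x of) its axis and 66 mm above its underside. The line runs along the box's y.
- brim_left (a point): Middle of the front lower edge of the left wing of the lid's flower brim: 6 mm thick, 14 to 46 mm left of the middle, its front 130 mm from the hinge line (68 in front of the axis, 66 up when shut). Its underside and the lid's are one flat face. The ceramic wall beneath lies 9 mm (inner end) to 20 mm (outer end) farther in: room for a fingertip under it.
- brim_right (a point): The same point on the right (-y) wing, 14 to 46 mm right of the middle. The clip and its bracket, 28 mm wide, stand between the two wings.
- cologne: Amber glass cologne bottle with brass cap, 48 mm across, 102 mm tall, in the tray on one side of the box. Origin: centre of its foot. To be left alone.
- watch: Silver-toned watch lying flat in the tray on the other side of the box, 38 mm plain dial, open bracelet 175 mm long along its x, 10 mm thick. Origin: under the dial. To be left alone.
- cross: Small dark wooden cross on a foot, 132 mm tall, 70 mm wide, standing left of the tray. Origin: centre of its foot. To be left alone.

How it is judged:
By the outcome, as a careful person would: the job done as asked, in the order asked, and still so for the second after the job is handed in, with the robot touching nothing.
It also fails if it takes over 67 s, if anything falls off the work surface, if the arm or the gripper's body presses on something with over 40 N, if the wrist force passes 120 N, or if a joint passes its speed limit or range.

## Working session

There is one attempt and no reset: what is moved stays moved. The work goes in short steps, Python scripts to look and compute and a shell command to move; the robot and the scene stay as the last step left them, time stands still between calls to the robot, and variables do not carry over. Pictures are saved under pics/ and viewed, at most 10 in all, crops included, and the job is handed in when it is done.

```bash
ls; mkdir -p pics; cat > h.py <<'E'
import numpy as np, cv2
from cell import ctrl
def world(f,xy,depth=None,r=2):
    h=f["pixels"].shape[0]; fl=h/2/np.tan(np.radians(f["vfov"])/2)
    K=np.array([[fl,0,f["cx"]],[0,fl,f["cy"]],[0,0,1]])
    u=cv2.undistortPoints(np.array([[xy]],float),K,np.array(f["dist_coeffs"],float))[0,0]
    if depth is None:
        c,rw=int(round(xy[0])),int(round(xy[1])); d=f["depth"][max(rw-r,0):rw+r+1,max(c-r,0):c+r+1]; d=d[d>0]
        depth=np.median(d) if d.size else np.nan
    p=np.array([u[0]*depth,-u[1]*depth,-depth,1]); return (f["pose"]@p)[:3]
def cloud(f,mask):
    h=480; fl=h/2/np.tan(np.radians(f["vfov"])/2)
    K=np.array([[fl,0,f["cx"]],[0,fl,f["cy"]],[0,0,1]])
    rr,cc=np.nonzero(mask&(f["depth"]>0)); d=f["depth"][rr,cc]
    u=cv2.undistortPoints(np.stack([cc,rr],1)[:,None].astype(float),K,np.array(f["dist_coeffs"],float))[:,0]
    return np.stack([u[:,0]*d,-u[:,1]*d,-d,np.ones_like(d)],1)@f["pose"].T[:,:3]
def save(f,n): cv2.imwrite(f"pics/{n}.png",f["pixels"][...,::-1])
E
cat > a.py <<'E'
from h import *
np.set_printoptions(precision=4,suppress=True)
s=ctrl.read_state(); print(s["ee_pos"],s["opening"],ctrl.tip_reach,s["contact_force"]); print(s["orientation"])
for cam in("top","side"):
    f=ctrl.grab_frame(cam); save(f,cam+"0"); print(cam,f["pose"][:3,3])
    for n in ["skull_box","clip_thumb","lid_hinge","brim_left","brim_right","cologne","watch","cross"]:
        m=ctrl.mark_of(f,n)[:1]
        for q in m: print(n,q["p"],np.array(q["xy"]),world(f,q["xy"]))
E
python3 a.py; python3 -c "
import cv2,numpy as np
cv2.imwrite('pics/both.png',cv2.resize(np.vstack([cv2.imread('pics/top0.png'),cv2.imread('pics/side0.png')]),(400,600)))"
```

```text
pics
[ 0.23   -0.6074  0.2492] 1.001450919015174 0.019 [-0.0511 -0.4114 -0.2462]
[[ 0.9353  0.3539 -0.0004]
 [ 0.3539 -0.9353  0.0019]
 [ 0.0003 -0.0019 -1.    ]]
top [0.5171 0.0808 0.8244]
skull_box 0.74 [338.2 218.7] [0.6255 0.0491 0.1168]
clip_thumb 0.72 [349.5 268.7] [0.5477 0.0308 0.069 ]
lid_hinge 0.76 [332.1 180.1] [0.6978 0.0554 0.0772]
brim_left 0.68 [332.3 257.1] [0.5673 0.0593 0.0791]
brim_right 0.62 [363.9 247.9] [0.5808 0.0066 0.0821]
cologne 0.84 [230.7 226.5] [0.6236 0.228  0.0773]
watch 0.64 [429.5 211.8] [ 0.6486 -0.1211  0.0173]
cross 0.58 [166.3 194.2] [0.6926 0.3533 0.0294]
side [0.1343 0.6023 0.5856]
skull_box 0.88 [332.5 243.6] [0.5994 0.0878 0.0517]
clip_thumb 0.46 [383. 230.] [ 0.5982 -0.0448  0.0085]
lid_hinge 0.68 [306.3 198.8] [0.6631 0.0814 0.1053]
brim_left 0.79 [356.5 237.7] [0.5786 0.0535 0.0553]
brim_right 0.83 [380.4 216.1] [ 0.6293 -0.0765  0.0079]
cologne 0.93 [248.4 300.3] [0.6139 0.253  0.0323]
watch 0.84 [386.5 199. ] [ 0.6478 -0.1174  0.018 ]
cross 0.61 [155.4 326. ] [0.6829 0.3708 0.0174]
```

View pics/top0.png

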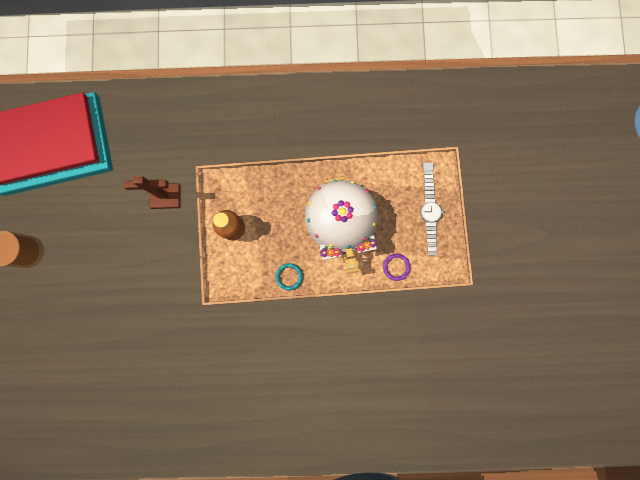

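View pics/side0.png

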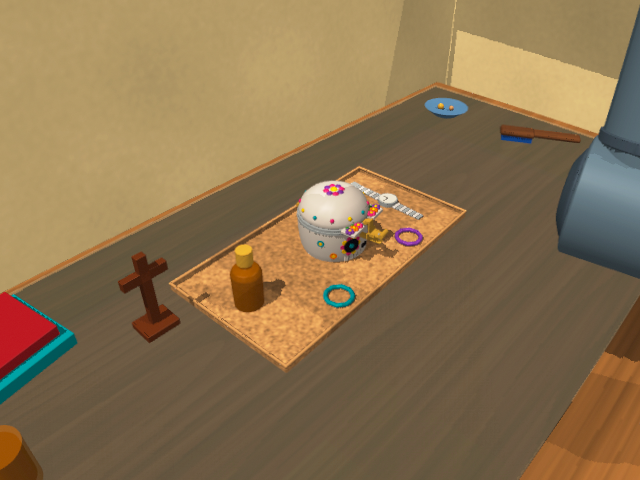

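The top view shows the box at (340,215), with its clip towards the robot at (350,262). The cologne is at (228,223) and the watch at (431,211). The side view agrees. Next I'll move in for a close wrist view.

```bash
R='[0.034,0.077,0.008,0,0,-0.014]'; python3 -m handwheel '[[[0.034,0.077,0.008,0,0,-0.014],[0.034,0.077,0.008,0,0,-0.014],[0.034,0.077,0.008,0,0,-0.014],[0.034,0.077,0.008,0,0,-0.014],[0.034,0.077,0.008,0,0,-0.014],[0.034,0.077,0.008,0,0,-0.014],[0.034,0.077,0.008,0,0,-0.014],[0.034,0.077,0.008,0,0,-0.014],[0.034,0.077,0.008,0,0,-0.014],[0.034,0.077,0.008,0,0,-0.014],[0.034,0.077,0.008,0,0,-0.014],[0.034,0.077,0.008,0,0,-0.014],[0.034,0.077,0.008,0,0,-0.014],[0.034,0.077,0.008,0,0,-0.014],[0.034,0.077,0.008,0,0,-0.014],[0.034,0.077,0.008,0,0,-0.014],[0,0,0,0,0,0]]]' 1
cat > b.py <<'E'
from h import *
import sys
np.set_printoptions(precision=4,suppress=True)
s=ctrl.read_state(); print(s["clock"],s["ee_pos"],s["opening"],s["contact_force"]); print(s["orientation"])
for cam in sys.argv[2:]:
    f=ctrl.grab_frame(cam); save(f,cam+sys.argv[1]); print(cam,f["pose"][:3,3])
    for n in ["skull_box","clip_thumb","lid_hinge","brim_left","brim_right"]:
        for q in ctrl.mark_of(f,n)[:1]: print(n,q["p"],np.array(q["xy"]),world(f,q["xy"]))
    for n in ["skull_box","skull_lid"]:
        for q in ctrl.masks_of(f,n)[:1]:
            P=cloud(f,q["mask"]); print(n,q["p"],len(P),P.min(0),P.max(0))
            D=P[P[:,2]>0.095]
            if len(D)>50:
                A=np.c_[2*D,np.ones(len(D))]; c=np.linalg.lstsq(A,(D**2).sum(1),rcond=None)[0]; print("sphere",c[:3],np.sqrt(c[3]+c[:3]@c[:3]))
E
python3 b.py 1 wrist top
```

```text
clock: 2.6
ee_pos: [0.5032, 0.0117, 0.3151]
orientation: [[0.982, 0.19, 0.002], [0.19, -0.982, 0.001], [0.002, -0.0, -1.0]]
contact_force: [-1.1, -0.3, 0.4]
opening: -0.001
finger_force: 0.0
2.6 [0.5032 0.0117 0.3151] -0.0013255871723173744 [-1.093  -0.2733  0.366 ]
[[ 0.9817  0.1904  0.0016]
 [ 0.1904 -0.9817  0.0008]
 [ 0.0017 -0.0005 -1.    ]]
wrist [0.5696 0.025  0.439 ]
skull_box 0.8 [321.3  75.4] [0.6189 0.0373 0.1171]
clip_thumb 0.85 [318.9 160.2] [0.5457 0.0262 0.07  ]
brim_left 0.64 [290.1 127.8] [0.5718 0.0596 0.0835]
brim_right 0.84 [347.4 139.8] [ 0.5717 -0.0026  0.0083]
skull_box 0.96 15299 [ 0.54   -0.0216  0.0068] [0.7099 0.1113 0.1226]
sphere [0.6375 0.0427 0.0436] 0.07646854941937418
skull_lid 0.83 14286 [ 0.5639 -0.0173  0.0068] [0.7018 0.1113 0.1226]
sphere [0.6375 0.0427 0.0436] 0.07645444123689274
top [0.5171 0.0808 0.8244]
skull_box 0.7 [341.1 221.9] [0.6204 0.0446 0.116 ]
lid_hinge 0.94 [331.2 179.9] [0.6986 0.0569 0.0754]
brim_left 0.88 [331.5 257.5] [0.5712 0.0587 0.01  ]
brim_right 0.74 [366.6 250.5] [0.5364 0.0553 0.5834]
skull_box 0.68 4112 [ 0.5645 -0.0274  0.0047] [0.7038 0.1052 0.1216]
sphere [0.6381 0.0428 0.0437] 0.0757460283917818
skull_lid 0.64 4077 [ 0.5415 -0.0276  0.004 ] [0.7104 0.1028 0.5576]
sphere [0.6323 0.0484 0.3241] 0.21834690685677346
```

View pics/wrist1.png

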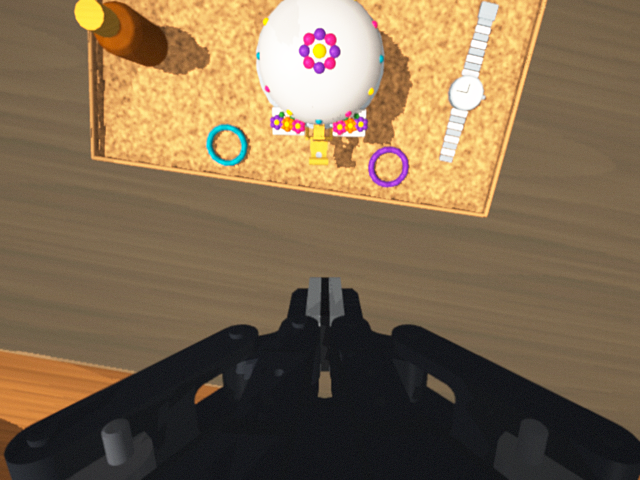

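The wrist picture shows the clip roll at (319,157), the brim wings at (290,125) and (350,127), and the yaw matching the tool at about 11°. I'll descend to just above the clip.

```bash
python3 -m handwheel '[[[0.0086,0.0028,-0.0422,0,0,0],[0.0086,0.0028,-0.0422,0,0,0],[0.0086,0.0028,-0.0422,0,0,0],[0.0086,0.0028,-0.0422,0,0,0],[0.0086,0.0028,-0.0422,0,0,0],[0.0086,0.0028,-0.0422,0,0,0],[0.0086,0.0028,-0.0422,0,0,0],[0.0086,0.0028,-0.0422,0,0,0],[0.0086,0.0028,-0.0422,0,0,0],[0.0086,0.0028,-0.0422,0,0,0],[0,0,0,0,0,0],[0,0,0,0,0,0]]]'
python3 b.py 2 wrist side
```

```text
clock: 4.6
ee_pos: [0.5451, 0.0221, 0.1034]
orientation: [[0.983, 0.185, -0.001], [0.185, -0.983, 0.0], [-0.001, -0.0, -1.0]]
contact_force: [0.2, -0.3, 0.2]
opening: 0.002
finger_force: 0.0
4.6 [0.5451 0.0221 0.1034] 0.002055822282352878 [ 0.2292 -0.3115  0.1655]
[[ 0.9827  0.185  -0.0005]
 [ 0.185  -0.9827  0.0001]
 [-0.0005 -0.0002 -1.    ]]
wrist [0.6118 0.035  0.2272]
clip_thumb 0.83 [316.3 278.1] [0.5541 0.0277 0.0902]
brim_left 0.94 [248.4 228.3] [0.5677 0.0604 0.0806]
brim_right 0.56 [379.1 232.2] [0.5764 0.0039 0.0804]
skull_box 0.85 64818 [ 0.5129 -0.0463  0.0064] [0.6747 0.1389 0.1228]
sphere [0.6367 0.0426 0.0428] 0.0770037332648516
skull_lid 0.69 62254 [ 0.5394 -0.0419  0.0064] [0.6919 0.1389 0.1228]
sphere [0.6367 0.0426 0.0428] 0.07700183836506447
side [0.1343 0.6023 0.5856]
skull_box 0.82 [335.2 245.2] [0.5957 0.0855 0.0491]
clip_thumb 0.61 [383.9 231.8] [0.5455 0.0258 0.0689]
lid_hinge 0.68 [155.8 322.8] [0.6869 0.3673 0.0185]
brim_left 0.73 [359.  234.7] [0.5776 0.0487 0.0593]
brim_right 0.66 [379.  216.2] [0.5494 0.0367 0.1028]
skull_box 0.67 5243 [ 0.54   -0.071   0.0066] [0.699  0.1083 0.1214]
sphere [0.638  0.0445 0.0463] 0.07346063416318033
skull_lid 0.68 3238 [ 0.5453 -0.1049  0.0033] [0.8028 0.1053 0.1689]
sphere [0.6337 0.0482 0.0675] 0.05529311059618659
```

```bash
python3 -c "
import cv2,numpy as np
a=cv2.imread('pics/wrist2.png')[:,:];b=cv2.imread('pics/side2.png')[100:340,240:560]
cv2.imwrite('pics/c2.png',np.vstack([cv2.resize(a,(400,300)),cv2.resize(b,(400,300))]))"
```

```text
(no output)
```

View pics/c2.png

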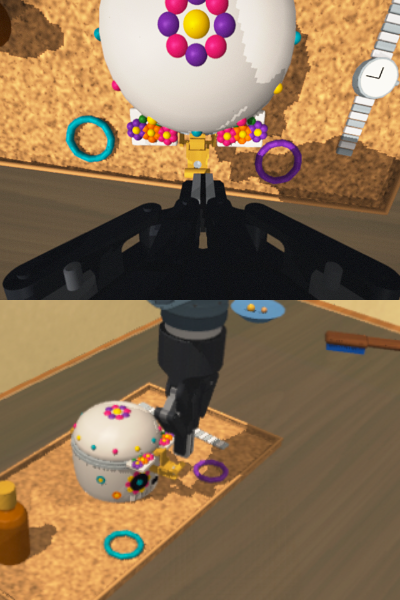

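The fingers sit about 4 mm right of the clip (tips at (203,180), roll at (197,165) in the crop). I'll correct that sideways and come down gently.

```bash
python3 -m handwheel '[[[0,0.007,0,0,0,0],[0,0,-0.008,0,0,0],[0,0,-0.008,0,0,0],[0,0,-0.006,0,0,0],[0,0,0,0,0,0],[0,0,0,0,0,0]]]'; python3 -m handwheel '[[[0,0,-0.004,0,0,0],[0,0,0,0,0,0],[0,0,0,0,0,0]]]';python3 -m handwheel '[[[0,0,-0.004,0,0,0],[0,0,0,0,0,0],[0,0,0,0,0,0]]]'
```

```text
clock: 6.0
ee_pos: [0.545, 0.0255, 0.0921]
orientation: [[0.983, 0.185, -0.0], [0.185, -0.983, 0.0], [-0.0, -0.0, -1.0]]
contact_force: [-0.6, -0.4, 0.6]
opening: -0.001
finger_force: 0.0
clock: 6.3
ee_pos: [0.5451, 0.0255, 0.0903]
orientation: [[0.983, 0.185, -0.0], [0.185, -0.983, -0.0], [-0.0, 0.0, -1.0]]
contact_force: [-0.6, -0.4, 0.7]
opening: 0.003
finger_force: 0.0
clock: 6.6
ee_pos: [0.5452, 0.0256, 0.0884]
orientation: [[0.983, 0.185, 0.0], [0.185, -0.983, -0.0], [0.0, 0.0, -1.0]]
contact_force: [-1.2, -0.4, 1.7]
opening: 0.002
finger_force: 0.3
```

```bash
for i in 1; do python3 -m handwheel '[[[0,0,-0.003,0,0,0],[0,0,0,0,0,0]]]' | grep -E 'pos|cont'; python3 -m handwheel '[[[0,0,-0.003,0,0,0],[0,0,0,0,0,0]]]'| grep -E 'pos|cont'; python3 -m handwheel '[[[0,0,-0.002,0,0,0],[0,0,0,0,0,0]]]'| grep -E 'pos|cont'; done
```

```text
ee_pos: [0.545, 0.0256, 0.0867]
contact_force: [0.1, 0.2, 1.0]
ee_pos: [0.545, 0.0256, 0.0851]
contact_force: [0.1, -0.2, 2.1]
ee_pos: [0.545, 0.0256, 0.0841]
contact_force: [-0.0, -0.9, 1.8]
```

```bash
python3 -m handwheel '[[[0,0,-0.002,0,0,0],[0,0,0,0,0,0]]]' | grep -E 'pos|cont'; python3 -m handwheel '[[[0,0,-0.002,0,0,0],[0,0,0,0,0,0]]]'| grep -E 'pos|cont'; python3 -m handwheel '[[[0,0,-0.002,0,0,0],[0,0,0,0,0,0]]]'| grep -E 'pos|cont'
```

```text
ee_pos: [0.545, 0.0256, 0.0833]
contact_force: [-0.7, -0.8, 1.9]
ee_pos: [0.545, 0.0255, 0.0826]
contact_force: [-2.9, -0.1, 4.3]
ee_pos: [0.545, 0.0255, 0.0816]
contact_force: [-3.2, 0.3, 5.7]
```

```bash
python3 -m handwheel '[[[0,0,-0.002,0,0,0],[0,0,0,0,0,0]]]' | grep -E 'pos|cont'; python3 -m handwheel '[[[0,0,-0.002,0,0,0],[0,0,0,0,0,0]]]'| grep -E 'pos|cont'
```

```text
ee_pos: [0.5449, 0.0255, 0.0807]
contact_force: [-3.3, -0.4, 6.0]
ee_pos: [0.5449, 0.0255, 0.0797]
contact_force: [-4.6, -0.2, 6.2]
```

```bash
python3 -m handwheel '[[[0,0,-0.002,0,0,0],[0,0,0,0,0,0]]]' | grep -E 'pos|cont'; python3 - <<'E'
from h import *
f=ctrl.grab_frame("side"); save(f,"s3")
for n in("skull_box","skull_lid"):
    for q in ctrl.masks_of(f,n)[:1]:
        P=cloud(f,q["mask"]); P=P[(P[:,2]>.1)&(P[:,0]<.72)&(P[:,2]<.14)]; print(n,len(P),np.percentile(P[:,2],[90,98]))
cv2.imwrite("pics/s3c.png",cv2.resize(f["pixels"][150:290,270:450,::-1],(720,560)))
E
```

```text
ee_pos: [0.5448, 0.0255, 0.0787]
contact_force: [-3.3, 0.0, 6.4]
skull_box 1693 [0.11695498 0.11936614]
skull_lid 1708 [0.11690751 0.11936518]
```

View pics/s3c.png

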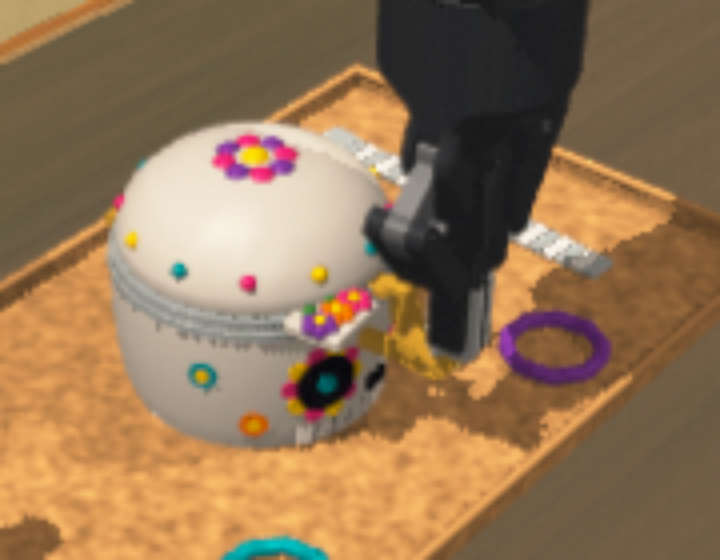

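The lid is still shut, with the tip on the roll at (450,350). I'll keep pressing.

```bash
cat > l.py <<'E'
from h import *
f=ctrl.grab_frame("side")
for q in ctrl.masks_of(f,"skull_lid")[:1]:
    P=cloud(f,q["mask"]); P=P[(P[:,2]>.1)&(P[:,0]<.72)&(P[:,2]<.25)]; print("lid",len(P),np.percentile(P[:,2],[90,98]))
E
python3 -m handwheel '[[[0,0,-0.001,0,0,0],[0,0,0,0,0,0]]]' | grep -E 'pos|cont'; python3 l.py;  python3 -m handwheel '[[[0,0,-0.001,0,0,0],[0,0,0,0,0,0]]]' | grep -E 'pos|cont'; python3 l.py
```

```text
ee_pos: [0.5449, 0.0255, 0.0782]
contact_force: [-4.0, -0.2, 6.0]
lid 1714 [0.1172284  0.11936354]
ee_pos: [0.5449, 0.0255, 0.0777]
contact_force: [-5.2, 0.4, 6.9]
lid 1730 [0.11728763 0.11974545]
```

```bash
python3 -m handwheel '[[[-0.002,0,-0.001,0,0,0],[0,0,0,0,0,0]]]' | grep -E 'pos|cont'; python3 l.py;  python3 -m handwheel '[[[-0.001,0,-0.001,0,0,0],[0,0,0,0,0,0]]]' | grep -E 'pos|cont'; python3 l.py
```

```text
ee_pos: [0.5447, 0.0255, 0.0778]
contact_force: [-2.8, -0.0, 7.3]
lid 1713 [0.11730166 0.1197953 ]
ee_pos: [0.5447, 0.0255, 0.0775]
contact_force: [-0.9, 1.2, 6.8]
lid 1918 [0.12059123 0.12280253]
```

```bash
python3 -m handwheel '[[[0,0,0,0,0,0],[0,0,0,0,0,0]]]' | grep -E 'pos|cont'; python3 l.py;  python3 -m handwheel '[[[0,0,0.005,0,0,0],[0,0,0.02,0,0,0],[-0.02,0,0.05,0,0,0],[-0.04,0,0.08,0,0,0],[-0.04,0,0.08,0,0,0],[0,0,0,0,0,0]]]' | grep -E 'clo|pos|cont'; python3 l.py; python3 b.py 4 wrist
python3 -c "
import cv2
from h import *
f=ctrl.grab_frame('side');cv2.imwrite('pics/s4c.png',cv2.resize(f['pixels'][150:290,270:450,::-1],(720,560)))"
```

```text
ee_pos: [0.5447, 0.0255, 0.0775]
contact_force: [-1.0, -0.1, 7.6]
lid 1949 [0.12232276 0.12423239]
clock: 10.65
ee_pos: [0.4953, 0.0253, 0.1999]
contact_force: [0.7, -0.0, -0.6]
lid 2001 [0.12214313 0.124432  ]
10.75 [0.4938 0.0256 0.1949] -0.004818019415161801 [-0.4836  0.0799 -0.6905]
[[ 0.9828  0.1848  0.0026]
 [ 0.1848 -0.9828 -0.0004]
 [ 0.0025  0.0009 -1.    ]]
wrist [0.5602 0.0385 0.3189]
skull_box 0.83 [339.   38.6] [0.6095 0.04   0.1212]
clip_thumb 0.64 [336.1 160.5] [0.5463 0.0272 0.0695]
lid_hinge 0.28 [382.4 125.2] [ 0.5792 -0.0087  0.0085]
brim_left 0.63 [293.  121.1] [0.5663 0.0596 0.0879]
brim_right 0.87 [381.4 123.2] [ 0.5806 -0.0073  0.0093]
skull_box 0.82 22048 [ 0.5401 -0.036   0.0063] [0.6664 0.1061 0.1263]
sphere [0.6335 0.0421 0.0572] 0.06916962006913362
skull_lid 0.69 20196 [ 0.5645 -0.0361  0.0069] [0.6664 0.1221 0.1263]
sphere [0.6335 0.0421 0.0572] 0.06916962006913362
```

View pics/s4c.png

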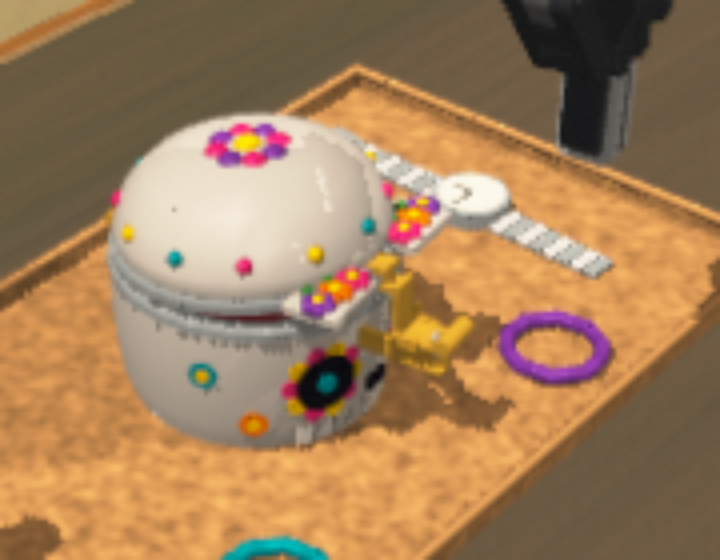

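The lid has popped: there's a gap at (240,315), the brim is raised at (330,300), and the box hasn't moved. Now I'll pitch the tool to point forward, 25° below level, and line it up with the left wing, staying high and back.

```bash
python3 -m handwheel '[[[0,0.00875,0,0.034,-0.177,0],[0,0.00875,0,0.034,-0.177,0],[0,0.00875,0,0.034,-0.177,0],[0,0.00875,0,0.034,-0.177,0],[0,0.00875,0,0.034,-0.177,0],[0,0.00875,0,0.034,-0.177,0],[0,0.00875,0,0.034,-0.177,0],[0,0.00875,0,0.034,-0.177,0],[0,0,0,0,0,0],[0,0,0,0,0,0],[0,0,0,0,0,0]]]'; python3 -c "
from h import *
print(ctrl.read_state()['joint_positions'])"
```

```text
clock: 12.3
ee_pos: [0.4982, 0.0615, 0.195]
orientation: [[0.547, 0.209, 0.811], [0.105, -0.978, 0.181], [0.831, -0.014, -0.557]]
contact_force: [1.1, -0.8, -0.5]
opening: -0.003
finger_force: 0.0
[-0.31268329 -0.45680832  2.51393663  1.21333499  0.4669352   0.09597141]
```

```bash
python3 -m handwheel '[[[0.006,0,-0.029,0,0,0],[0.006,0,-0.029,0,0,0],[0.006,0,-0.029,0,0,0],[0.006,0,-0.029,0,0,0],[0.006,0,-0.029,0,0,0],[0.006,0,-0.029,0,0,0],[0.006,0,-0.029,0,0,0],[0.006,0,-0.029,0,0,0],[0,0,0,0,0,0],[0,0,0,0,0,0]]]'; python3 -c "
from h import *
print(ctrl.read_state()['joint_positions'])
f=ctrl.grab_frame('side');cv2.imwrite('pics/s5c.png',cv2.resize(f['pixels'][150:290,270:450,::-1],(720,560)))"
```

```text
clock: 13.3
ee_pos: [0.5221, 0.0618, 0.0785]
orientation: [[0.547, 0.209, 0.811], [0.104, -0.978, 0.182], [0.831, -0.015, -0.557]]
contact_force: [0.6, -0.0, -1.1]
opening: -0.0
finger_force: 0.0
[-0.28887476  0.01437624  2.44699593  2.05588121  0.4761538  -0.8189873 ]
```

View pics/s5c.png

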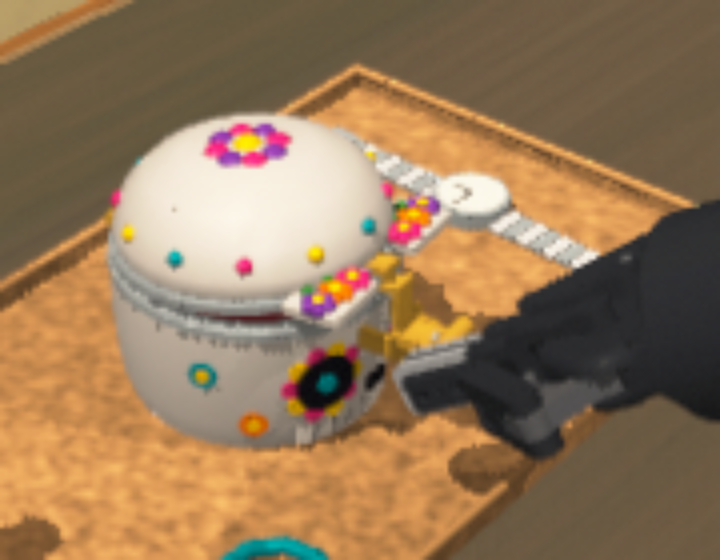

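The fingertip at (415,380) is left of the clip and below the brim wing. I'll advance under it.

```bash
python3 -m handwheel '[[[0,0,-0.008,0,0,0],[0.009,0.0017,0,0,0,0],[0.009,0.0017,0,0,0,0],[0.009,0.0017,0,0,0,0],[0,0,0,0,0,0]]]' |grep -E 'pos|cont';python3 -m handwheel '[[[0.009,0.0017,0,0,0,0],[0.009,0.0017,0,0,0,0],[0,0,0,0,0,0]]]'|grep -E 'pos|cont';python3 -m handwheel '[[[0.009,0.0017,0,0,0,0],[0,0,0,0,0,0]]]'|grep -E 'pos|cont';  python3 -c "
from h import *
f=ctrl.grab_frame('side');cv2.imwrite('pics/s6c.png',cv2.resize(f['pixels'][150:290,270:450,::-1],(720,560)))"
```

```text
ee_pos: [0.536, 0.0643, 0.0746]
contact_force: [-0.3, 0.2, -0.0]
ee_pos: [0.5448, 0.066, 0.0744]
contact_force: [0.6, 0.3, -0.7]
ee_pos: [0.5491, 0.0668, 0.0743]
contact_force: [0.5, -0.3, 0.3]
```

View pics/s6c.png

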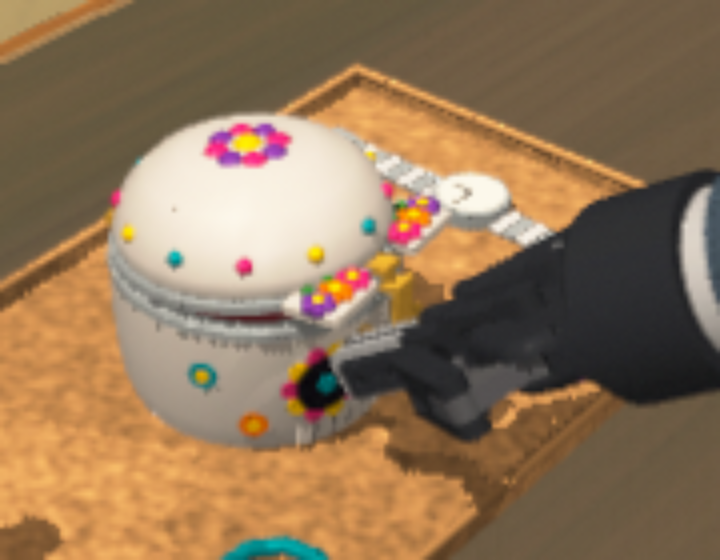

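The finger is under the left wing at (350,360), touching nothing. Now I'll lift along the hinge arc.

```bash
python3 -m handwheel '[[[0,0,0.005,0,0,0],[0.001,0.0002,0.005,0,0,0],[0.001,0.0002,0.005,0,0,0],[0.001,0.0002,0.005,0,0,0],[0.001,0.0002,0.005,0,0,0]]]' |grep -E 'pos|cont';python3 -m handwheel '[[[0.001,0.0002,0.0055,0,0,0],[0.001,0.0002,0.0055,0,0,0],[0.001,0.0002,0.0055,0,0,0],[0.001,0.0002,0.0055,0,0,0]]]' |grep -E 'pos|cont'; python3 -m handwheel '[[[0.001,0.0002,0.0055,0,0,0],[0.001,0.0002,0.0055,0,0,0],[0.001,0.0002,0.0055,0,0,0],[0.001,0.0002,0.0055,0,0,0]]]'
python3 -c "
from h import *
f=ctrl.grab_frame('side');cv2.imwrite('pics/s7c.png',cv2.resize(f['pixels'][110:290,250:480,::-1],(720,560)))"
```

```text
ee_pos: [0.5503, 0.0672, 0.0865]
contact_force: [-1.4, -0.0, -1.1]
ee_pos: [0.5524, 0.0677, 0.0977]
contact_force: [-1.9, -1.2, -0.2]
clock: 15.7
ee_pos: [0.5549, 0.0681, 0.1092]
orientation: [[0.546, 0.209, 0.811], [0.104, -0.978, 0.182], [0.831, -0.015, -0.556]]
contact_force: [-0.5, -0.2, -0.2]
opening: -0.001
finger_force: 0.5
```

View pics/s7c.png

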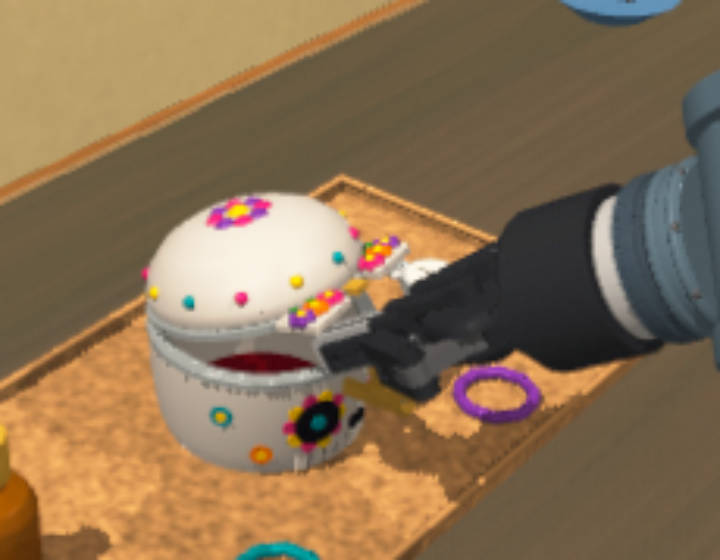

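The lid is following, with the finger under the wing at (330,345) and low force. I'll continue along the arc.

```bash
python3 -m handwheel '[[[0.0024,0.0005,0.0054,0,0,0],[0.0024,0.0005,0.0054,0,0,0],[0.0024,0.0005,0.0054,0,0,0],[0.0027,0.0005,0.0054,0,0,0],[0.0027,0.0005,0.0054,0,0,0],[0.0027,0.0005,0.0054,0,0,0]]]' |grep -E 'pos|cont';python3 -m handwheel '[[[0.0027,0.0005,0.0054,0,0,0],[0.0027,0.0005,0.0054,0,0,0],[0.0027,0.0005,0.0054,0,0,0],[0.003,0.0005,0.0054,0,0,0],[0.003,0.0005,0.0054,0,0,0],[0.003,0.0005,0.0054,0,0,0]]]' |grep -E 'pos|cont'; python3 -m handwheel '[[[0.0037,0.0007,0.005,0,0,0],[0.0037,0.0007,0.005,0,0,0],[0.0039,0.0007,0.005,0,0,0],[0.0039,0.0007,0.005,0,0,0],[0.0039,0.0007,0.0048,0,0,0],[0.0042,0.0007,0.0048,0,0,0],[0.0042,0.0007,0.0048,0,0,0],[0.0042,0.0007,0.0046,0,0,0]]]'
cat > m.py <<'E'
from h import *
f=ctrl.grab_frame("side"); s=ctrl.read_state(); print(s["clock"],s["ee_pos"].round(4) if hasattr(s["ee_pos"],"round") else s["ee_pos"],s["joint_positions"])
c=np.array([.637,.043]);X=np.array([.983,.185]);p=np.array(s["ee_pos"]);d=p[:2]-c
R=np.array(s["orientation"]);U=p+.019*R[:,2]+.011*R[:,0];u=U[:2]-c
print("U rel hinge mm",(u@X-.062)*1e3,(U[2]-.073)*1e3,"ang",np.arctan2(U[2]-.073,.062-u@X))
for n in("skull_lid","skull_box"):
  for q in ctrl.masks_of(f,n)[:1]:
    P=cloud(f,q["mask"]);P=P[(P[:,0]<.85)]; e=P[:,:2]-c; print(n,q["p"],"x",np.percentile(e@X,[2,50,98]).round(3),"z",np.percentile(P[:,2],[2,50,98]).round(3))
for n in("clip_thumb","cologne","watch","cross"):
  for q in ctrl.mark_of(f,n)[:1]: print(n,q["p"],np.array(q["xy"]).round(1),world(f,q["xy"]).round(4))
E
python3 m.py
```

```text
ee_pos: [0.5624, 0.0696, 0.1251]
contact_force: [-1.6, -1.0, -0.6]
ee_pos: [0.571, 0.0711, 0.1413]
contact_force: [0.2, 0.1, -0.4]
clock: 17.75
ee_pos: [0.5868, 0.0739, 0.1607]
orientation: [[0.547, 0.209, 0.811], [0.104, -0.978, 0.181], [0.831, -0.015, -0.557]]
contact_force: [-0.3, 0.4, -0.9]
opening: 0.002
finger_force: 0.4
17.8 [0.5873 0.0739 0.1613] [-0.20861032 -0.06678569  2.29585884  1.63695368  0.35373715 -0.30186842]
U rel hinge mm -83.24216918734484 86.89933706591562 ang 0.8068897140246989
skull_lid 0.87 x [-0.027  0.011  0.059] z [0.074 0.158 0.171]
skull_box 0.84 x [-0.079  0.002  0.054] z [0.015 0.064 0.17 ]
clip_thumb 0.68 [384.  228.8] [ 0.5985 -0.048   0.0093]
cologne 0.61 [246.6 302. ] [0.6161 0.255  0.0289]
watch 0.66 [385.1 201.5] [ 0.645  -0.1097  0.0173]
cross 0.93 [158.4 322.3] [0.6859 0.3637 0.0176]
```

```bash
python3 -m handwheel '[[[0.004,0.0008,0.0038,0,0,0],[0.004,0.0008,0.0036,0,0,0],[0.004,0.0008,0.0034,0,0,0],[0.0041,0.0008,0.0034,0,0,0],[0.0041,0.0008,0.0033,0,0,0],[0.0041,0.0008,0.0033,0,0,0],[0.0042,0.0008,0.003,0,0,0],[0.0042,0.0008,0.003,0,0,0],[0.0042,0.0008,0.003,0,0,0]]]' |grep -E 'pos|cont';python3 -m handwheel '[[[0.0046,0.0009,0.0026,0,0,0],[0.0046,0.0009,0.0026,0,0,0],[0.0046,0.0009,0.0025,0,0,0],[0.0046,0.0009,0.0024,0,0,0],[0.0046,0.0009,0.0024,0,0,0],[0.0046,0.0009,0.0022,0,0,0],[0.0046,0.0009,0.0022,0,0,0]]]' |grep -E 'pos|cont'; python3 m.py
```

```text
ee_pos: [0.6053, 0.0775, 0.1756]
contact_force: [-1.2, -0.5, -0.6]
ee_pos: [0.6214, 0.0806, 0.1839]
contact_force: [-0.2, -0.2, -0.6]
19.75 [0.6218 0.0806 0.1843] [-0.17547927 -0.02960536  2.20545009  1.50502824  0.32673589 -0.14119378]
U rel hinge mm -48.12012894104073 109.92491060417338 ang 1.1581722564571868
skull_lid 0.75 x [0.009 0.038 0.063] z [0.086 0.16  0.192]
skull_box 0.82 x [-0.078  0.016  0.062] z [0.013 0.064 0.19 ]
clip_thumb 0.59 [380.4 229.8] [ 0.6022 -0.0424  0.0082]
cologne 0.86 [249.2 303.4] [0.6132 0.2527 0.0264]
watch 0.96 [385.6 198.8] [ 0.6503 -0.1179  0.0171]
cross 0.56 [156.9 324.7] [0.6831 0.368  0.0178]
```

```bash
python3 -m handwheel '[[[0.0035,0.0007,0.0016,0,0,0],[0.0035,0.0007,0.0015,0,0,0],[0.0035,0.0007,0.0015,0,0,0],[0.0035,0.0007,0.0014,0,0,0],[0.0035,0.0007,0.0013,0,0,0],[0.0035,0.0007,0.0012,0,0,0],[0.0035,0.0007,0.0012,0,0,0],[0.0035,0.0007,0.0011,0,0,0],[0.0035,0.0007,0.001,0,0,0]]]' |grep -E 'pos|cont'; python3 m.py;python3 -m handwheel '[[[0.0035,0.0007,0.001,0,0,0],[0.0035,0.0007,0.001,0,0,0],[0.0035,0.0007,0.0009,0,0,0],[0.0035,0.0007,0.0008,0,0,0],[0.0035,0.0007,0.0007,0,0,0],[0.0035,0.0007,0.0006,0,0,0]]]' |grep -E 'pos|cont'; python3 m.py
```

```text
ee_pos: [0.6371, 0.0838, 0.1899]
contact_force: [-1.3, 0.8, -0.7]
21.0 [0.6373 0.0838 0.19  ] [-1.62015617e-01 -2.07297737e-03  2.16510907e+00  1.47073272e+00
  3.16742117e-01 -9.70101363e-02]
U rel hinge mm -32.236556212845436 115.59374828592254 ang 1.2988283336826287
skull_box 0.61 x [-0.078  0.025  0.066] z [0.015 0.065 0.196]
clip_thumb 0.47 [383.9 229.9] [0.5488 0.0218 0.0689]
cologne 0.72 [247.2 302.8] [0.6152 0.2547 0.0277]
watch 0.96 [387.  199.3] [ 0.6477 -0.119   0.0166]
cross 0.73 [157.7 325.3] [0.6813 0.3678 0.0178]
ee_pos: [0.6477, 0.0858, 0.1924]
contact_force: [0.3, -0.5, -0.1]
21.95 [0.6478 0.0859 0.1925] [-0.15353727  0.01897085  2.13819388  1.45508838  0.3103616  -0.07569298]
U rel hinge mm -21.508485719250285 118.07843842632889 ang 1.39061756236574
skull_lid 0.98 x [0.037 0.054 0.076] z [0.081 0.144 0.201]
skull_box 0.87 x [-0.079  0.026  0.071] z [0.014 0.065 0.198]
clip_thumb 0.59 [381.6 228.9] [ 0.6025 -0.0462  0.008 ]
cologne 0.9 [245.  303.6] [0.6178 0.2569 0.0259]
watch 0.56 [386.5 200.1] [ 0.6462 -0.1155  0.0171]
cross 0.66 [157.4 324.4] [0.6844 0.3666 0.0164]
```

```bash
python3 -m handwheel '[[[0.0035,0.0007,0.0004,0,0,0],[0.0035,0.0007,0.0004,0,0,0],[0.0035,0.0007,0.0003,0,0,0],[0,0,0,0,0,0],[0,0,0,0,0,0],[0,0,0,0,0,0],[0,0,0,0,0,0],[0,0,0,0,0,0],[0,0,0,0,0,0],[0,0,0,0,0,0],[0,0,0,0,0,0],[0,0,0,0,0,0]]]' |grep -E 'pos|cont'; python3 m.py | grep -E 'lid|box|U'
```

```text
ee_pos: [0.6527, 0.0869, 0.1928]
contact_force: [-0.0, 0.5, -0.3]
U rel hinge mm -16.571539783599412 118.37949026558982 ang 1.431713549025237
skull_lid 0.9 x [0.064 0.073 0.097] z [0.081 0.147 0.202]
skull_box 0.89 x [-0.076  0.037  0.091] z [0.014 0.071 0.199]
```

The lid has sunk back by itself. I'll withdraw and take a last look.

```bash
python3 -m handwheel '[[[-0.02,-0.004,0.006,0,0,0],[-0.03,-0.006,0.008,0,0,0],[-0.04,-0.008,0.01,0,0,0],[-0.04,-0.008,0.01,0,0,0],[-0.04,-0.008,0.01,0,0,0],[-0.04,-0.008,0.01,0,0,0],[-0.04,-0.008,0.01,0,0,0],[0,0,0,0,0,0],[0,0,0,0,0,0],[0,0,0,0,0,0],[0,0,0,0,0,0],[0,0,0,0,0,0]]]' |grep -E 'clo|pos|cont'; python3 m.py; python3 -c "
from h import *
f=ctrl.grab_frame('side');cv2.imwrite('pics/s9c.png',f['pixels'][100:400,120:520,::-1])"
```

```text
clock: 25.0
ee_pos: [0.528, 0.062, 0.2245]
contact_force: [0.5, 0.5, 0.6]
25.05 [0.5279 0.062  0.2245] [-0.28279161 -0.41003147  2.42250243  1.12227672  0.46077827  0.2134627 ]
U rel hinge mm -143.82066301839458 150.01580455490904 ang 0.8064786775968379
skull_lid 0.75 x [0.065 0.078 0.099] z [0.084 0.145 0.2  ]
skull_box 0.9 x [-0.076  0.045  0.093] z [0.016 0.073 0.196]
clip_thumb 0.55 [384.1 228.2] [ 0.6008 -0.0514  0.0077]
cologne 0.84 [247.  299.8] [0.6154 0.2543 0.0332]
watch 0.62 [385.7 202.3] [ 0.6428 -0.1087  0.017 ]
cross 0.81 [155.8 325.9] [0.6825 0.3703 0.0175]
```

View pics/s9c.png

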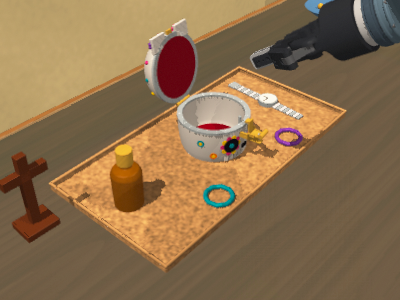

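The lid lies back open at (172,65), the base is still in place at (213,125), the robot is clear and the other things are untouched.

```bash
python3 -c "
from cell import ctrl
print(ctrl.hand_in())"
```

```text
the job is handed in; nothing more can be done
None
```

The skull box is open: the clip was pressed until the lid popped, and the lid now lies back by itself; the highest force I read was about 9 N, and the box, cologne, watch and cross look undisturbed. The job was handed in at about 25 s.

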